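# Open the push-and-turn cap of the descaler bottle

### The arm

A 6-joint arm with a two-finger parallel gripper is mounted at the origin on the work surface. World frame = base frame: x ahead of the robot, y to its left, z up, the work surface at z = 0. Lengths are in m, angles in degrees, forces in N, time in s.
With the tool pointing down it reaches from about 0.4 to 0.825 m from the base axis. Payload 7 kg.
Tool frame: the origin (TCP) lies on the centre line of the jaws, within the pads' length; the fingertips stand 25 mm ahead of it and the grasp point (between the pads) lies 6 mm ahead of it; x points along the fingers, z is the direction in which the jaws open and shut, and the axes are right-handed (so a half turn about x gives the same grasp; the last joint's range is limited). The gripper opens to 88 mm and grips with 3 to 60 N. Pads are 19 mm wide; open, the fingers measure 130 mm over their backs; the gripper's body (78 mm by 193 mm) begins 47 mm behind the grasp point.
Start: joints at [88.184, 20.546, 0.682, 0, -70.136, -16.507], TCP at [0.212, 0.641, 0.252] pointing down, gripper open.
Joint ranges: [-176.03, 176.03], [-82.01, 121.73], [-58.28, 71.71], [-173.87, 95.51], [-174.79, -0.11], [-173.66, 173.66]. Speed limits (degrees/s): [136.94, 136.94, 172.46, 180, 180, 180].

### API

Orientations are given as [roll, pitch, yaw] about the fixed x, y, z axes, in that order (R = Rz(yaw) Ry(pitch) Rx(roll)).
In Python, from plant import ctrl gives the robot as it stands. The module is installed in compiled form; this text tells all that it offers.
- The arm moves only by the tool send_rows, never from a script. Its argument "deltas" is a list of rows, each an object of numbers: "dx", "dy", "dz": the shift along the tool's x, y, z in mm; "ax", "ay", "az": the turn, a rotation vector about the tool's x, y, z in units of 5 degrees (1.0 is 5 degrees); "fingers": the opening, from 0 (shut) to 1 (fully open). A call has 1 to 12 rows; each row shifts and turns the commanded pose from where the row before left it, along the tool's axes as they then stand; what a row does not reach is not made up. A row lasts 1/8 s, in which the tool goes at most 62.5 mm and 10.7 degrees, less where a joint would pass 70% of its speed; a pose out of reach is approached as far as the arm can. A call with a gripper value outside its range is refused whole. The fingers move at their own pace and stop on an object; the grip force is fixed at half the most. Time passes only in rows, so rows that do not move let the fingers close. It gives the time, the measured TCP pose, the force and the opening at its end, in the units of the state.
- ctrl.get_obs(): the state, without advancing time (a new reading comes with each control period).
- ctrl.snapshot(name): name is "scene" or "top"; returns a dict with "image" (384x512x3 uint8, blue, green, red), "fx", "fy", "cx", "cy" (pixels), "R" (3x3) and "t" (3): a world point X has camera coordinates R X + t. Camera axes: x right, y down, z forward; pixel columns grow to the right and rows downward; lengths in m; the calibration is good to about 2 mm. A picture is of the moment at which its call begins. There is no depth.
- ctrl.close_job(): hands the job in, once; it reports no verdict.
The state is a dict: "clock": time; "joint_pos": joint angles; "qvel": joint speeds; "tau": joint torques, N m; "tool_pos": TCP position; "orientation": TCP orientation; "force": force on the tool from outside, world axes, zero at the start; "moment": the same for the moment, N m; "opening": finger opening in m.
Only numpy, scipy, OpenCV 4.12 (cv2) and the standard library are available. Lean on these libraries where they do the work, as an engineer would, in place of code of your own. Each camera call takes 0.05 s, during which the arm holds its last target.

### The job

Open the descaler: it is the bottle in the steel rack with the wide ribbed push-and-turn safety cap. Press that cap down, keep it down while you twist it anticlockwise about a sixth of a turn until it comes free, lift it off and finish still holding it, level and at rest, about 6 cm straight above the open mouth, so that drips fall back in and a colleague can put in the dosing tube. The bottle stays standing in its place in the rack, and the other two bottles and the things lying about on the bench are not knocked about.

Things in the scene. Friction and masses are not known exactly. Their poses are not given: they have to be found in the camera images.
- cap_mid (a point): grey plastic push-and-turn cap on the descaler bottle, 56 mm wide, 28 mm tall, 35 g, ribbed skirt, flat top; point on its axis, half-way up (14 mm from underside and top), z up. Must be at least 3.5 mm down (best 5 to 6) to turn; turned anticlockwise from above (positive about z) it is free to lift from 42 degrees on, stop at about 78: turn it about 60. Will not turn clockwise
- liner (a joint): spring liner inside the cap's top, pressing on the neck's rim: 0 m with the cap locked and untouched, grows as the cap is pressed, about 0.006 when its skirt meets the ring of the neck; -0.003 when the cap is off. It pushes the cap up with about 6 N at 0 and 13 N at 0.006
- bottle_mouth (a point): white descaler bottle, 96 (x) by 122 mm (y) in plan, 0.6 to 1 kg, loose in its rack pocket (2 mm play all round, which keeps it from turning); point at the centre of the neck's rim, 196 mm above the underside, axes as the bottle's, z up; cap_mid is here while locked. Neck 36 mm wide, 46 over its lugs; its ring, 52 wide, has its top 20 mm below this point, the shoulder starts 36 mm below
- bottle_base (a point): centre of the underside of the same descaler bottle, z up; it stands on the rack's floor, 10 mm above the bench
- rack: fixed steel bottle rack, 108 mm (x) by 394 mm (y), 90 mm tall, origin under its centre on the bench; three pockets in a row along its y axis, centres 130 mm apart, floor 10 mm above the bench. Any of the three bottles may stand in any pocket
- screwtop_mid (a point): white bottle of the same body in the rack, with an ordinary narrow screw cap (34 mm wide), 184 mm tall; this point is on its axis 71 mm above its underside. To be left alone
- squirt_mid (a point): white bottle of the same body in the rack, with a narrow conical squirt spout, 190 mm tall; this point is on its axis 71 mm above its underside. To be left alone
- beaker_mid (a point): loose white measuring beaker, 72 mm wide, 85 mm tall, standing on the bench; point at its middle. Not to be disturbed
- nozzle_a_mid (a point): loose steel piping nozzle, a cone 36 mm wide and 50 mm tall, standing on the bench; point at its middle. Not to be disturbed
- nozzle_b_mid (a point): smaller steel piping nozzle, 29 mm wide and 43 mm tall, standing on the bench; point at its middle. Not to be disturbed
- scraper_mid (a point): loose steel dough scraper lying flat, 110 by 150 mm with a wooden grip along one edge; point at its middle. Not to be disturbed
- brush_mid (a point): loose wooden scrubbing brush lying bristles down, 170 by 55 mm, 44 mm tall; point at its middle. Not to be disturbed
Not all that is in view belongs to the job. What is meant by the part that bears cap_mid is not turquoise, and is the smaller of those in its own colour.

How it is judged (in metres and radians):
On the way, in this order (a step that is already met when the one before it is completed fails the run):
1. the locked cap is pressed down at least 3 mm (z of cap_mid in the frame of bottle_mouth below -0.003 m), for 0.1 s.
2. the cap is twisted past its locks while still down on the neck (angle between the x axis of cap_mid and the x axis of bottle_mouth, either way round above 0.6 rad and z of cap_mid in the frame of bottle_mouth below 0.006 m), for 0.05 s.
At the end, for the whole second after the job is handed in: Cap gripped, clear of the bottle, level within 0.2 rad, at rest, its underside 30 to 106 mm above the neck's rim, its axis within 20 mm of the mouth's; bottle at rest, upright within 0.06 rad, on its pocket's floor within 4 mm and within 15 mm of its start (z of cap_mid in the frame of bottle_mouth between 0.044 and 0.12 m and horizontal distance between cap_mid and bottle_mouth below 0.02 m and angle between cap_mid's own z axis and vertical below 0.2 rad and contact force between cap and the fingers above 1 N and contact force between cap and bottle below 0.05 N and linear speed of each of cap, bottle below 0.02 m/s and angle between bottle_mouth's own z axis and vertical below 0.06 rad and z of bottle_base in the frame of rack below 0.014 m and distance of bottle_base from where it was at the start of the episode below 0.015 m); the arm keeps its last pose, push and grip.
It fails at once if the descaler bottle is tipped over 0.15 rad or lifted over 20 mm (angle between bottle_base's own z axis and vertical above 0.15 rad or z of bottle_base in the frame of rack above 0.03 m).
It fails at once if another bottle or a thing lying on the bench is moved more than 15 mm (distance of any of screwtop_mid, squirt_mid, beaker_mid, nozzle_a_mid, nozzle_b_mid, scraper_mid, brush_mid from where it was at the start of the episode above 0.015 m).
It also fails if it takes over 38 s, if anything falls off the work surface, if the arm or the gripper's body presses on something with over 40 N, if the wrist force passes 120 N, or if a joint passes its speed limit or range.

## Working session

There is one attempt and no reset: what is moved stays moved. The work goes in short steps, Python scripts to look and compute and a tool call to move; the robot and the scene stay as the last step left them, time stands still between calls to the robot, and variables do not carry over. Pictures are saved under pics/ and viewed, and the job is handed in when it is done.

Besides the shell and the picture viewer there is one more tool, called after "Call:" as name(argument=value, ...), one argument or row to a line, values as JSON. send_rows: Moves the arm, as the interface text tells. Its arguments: {"type":"object","properties":{"deltas":{"type":"array","items":{"type":"object","properties":{"dx":{"type":"number"},"dy":{"type":"number"},"dz":{"type":"number"},"ax":{"type":"number"},"ay":{"type":"number"},"az":{"type":"number"},"fingers":{"type":"number"}}}}},"required":["deltas"]}

```bash
mkdir -p pics
python3 - <<'E'
from plant import ctrl
import cv2,numpy as np,pickle
o=ctrl.get_obs();print(o)
d={}
for n in("scene","top"):
    s=ctrl.snapshot(n);cv2.imwrite(f"pics/{n}0.png",s["image"]);d[n]=s
    print(n,s["fx"],s["fy"],s["cx"],s["cy"],np.array(s["R"]).round(3).tolist(),s["t"], -np.array(s["R"]).T@np.array(s["t"]))
pickle.dump(d,open("s0.pkl","wb"))
E
```

```text
{'clock': 0.0, 'joint_pos': array([ 8.81836138e+01,  2.05907790e+01,  6.34155980e-01, -1.96102440e-02,
       -7.01346484e+01, -1.65086773e+01]), 'qvel': array([ 0.11665071,  0.02393142,  0.06704625, -0.00978679,  0.01172405,
       -0.07667747]), 'tau': array([ 1.67765702e-04, -5.82711446e+01,  2.93071425e+01,  6.99704468e+00,
        7.23727353e-03, -1.47802734e-04]), 'tool_pos': array([0.21208994, 0.64035315, 0.25063456]), 'orientation': array([   5.09122703,   89.9068849 , -103.24051487]), 'force': array([-0.35604823, -0.09194504, -0.37197011]), 'moment': array([ 0.00056165, -0.00675443,  0.01591769]), 'opening': 0.08772066382610387}
scene 434.6098526506988 434.6098526506988 254.93335748148237 192.79190239624663 [[0.869, 0.495, -0.011], [0.315, -0.569, -0.76], [-0.382, 0.657, -0.65]] [-0.38931886 -0.1037934   1.37266388] [ 0.89579218 -0.76775266  0.80911099]
top 453.7563434768213 453.7563434768213 262.97777361004955 183.20801808249132 [[0.01, -1.0, 0.003], [-0.992, -0.01, -0.13], [0.13, -0.002, -0.992]] [-0.11358763  0.52240294  1.45322453] [ 0.33062893 -0.10592792  1.509017  ]
```

View pics/scene0.png

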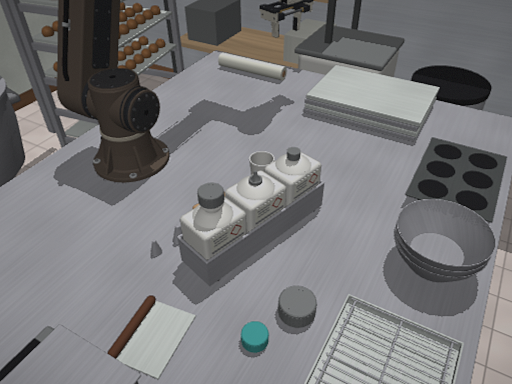

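View pics/top0.png

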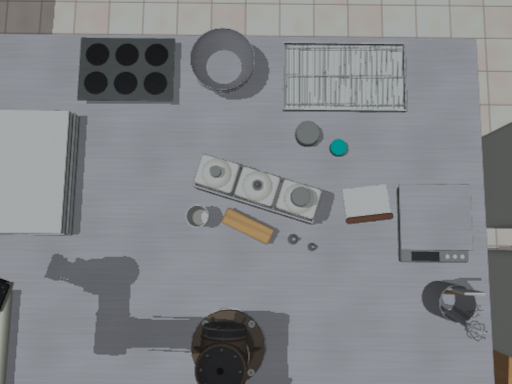

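The scene view shows three bottles in the rack. The wide grey cap is on the pocket nearest the scene camera, at about (210,195) in scene and (301,197) in top. The loose grey and turquoise discs on the bench are decoys. Next I measure the cap and rack.

```bash
cat > h.py <<'E'
import numpy as np,cv2,pickle
def ray(s,u,v):
    R=np.array(s["R"]);t=np.array(s["t"]);c=-R.T@t
    d=R.T@np.array([(u-s["cx"])/s["fx"],(v-s["cy"])/s["fy"],1.]);return c,d/np.linalg.norm(d)
def onz(s,u,v,z):
    c,d=ray(s,u,v);return c+d*(z-c[2])/d[2]
def proj(s,X):
    p=np.array(s["R"])@np.array(X)+np.array(s["t"]);return np.array([s["fx"]*p[0]/p[2]+s["cx"],s["fy"]*p[1]/p[2]+s["cy"]])
E
python3 - <<'E'
from h import *
d=pickle.load(open("s0.pkl","rb"))
a=d["top"]["image"][140:260,180:340];b=d["scene"]["image"][140:270,140:340]
cv2.imwrite("pics/z1.png",cv2.resize(a,None,fx=5,fy=5,interpolation=cv2.INTER_CUBIC))
cv2.imwrite("pics/z2.png",cv2.resize(b,None,fx=4,fy=4,interpolation=cv2.INTER_CUBIC))
E
```

```text
(no output)
```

View pics/z1.png

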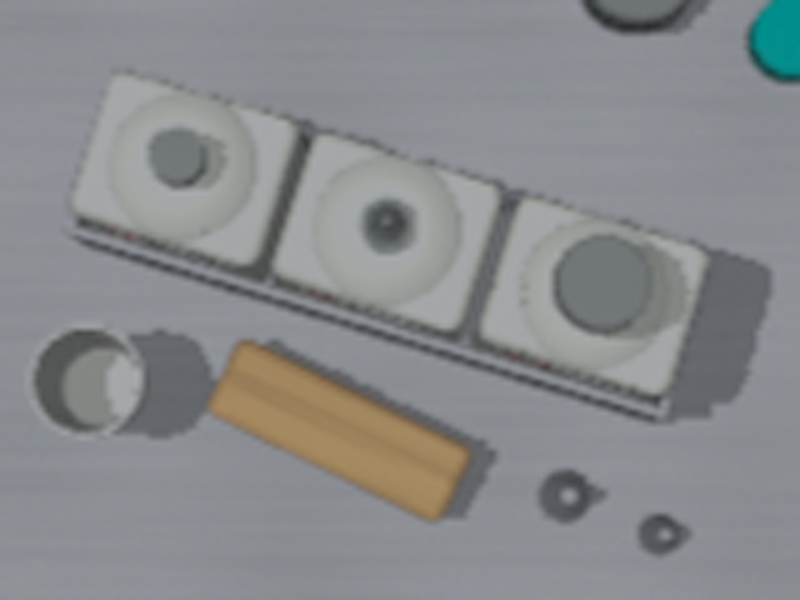

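View pics/z2.png

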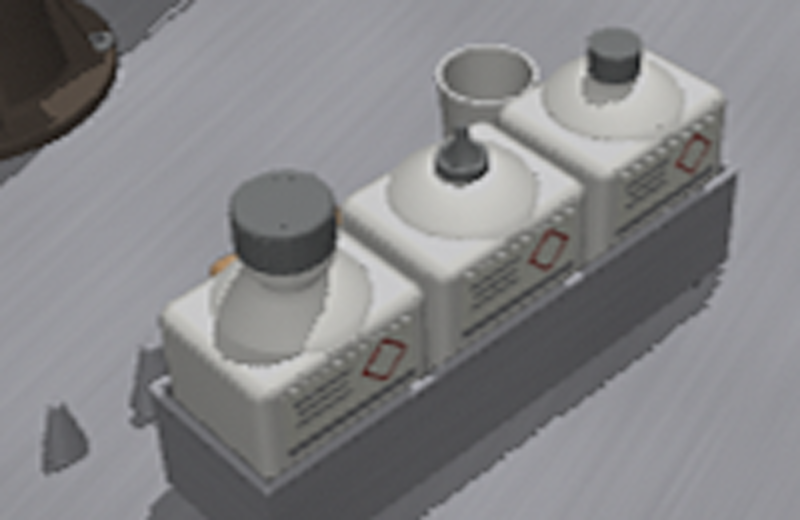

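Run:
```python
from h import *
d=pickle.load(open("s0.pkl","rb"))
T=d["top"];S=d["scene"]
print(T["image"][197,285:325].tolist()); print(S["image"][170:220:2,210].tolist())
# screwtop cap centre (top z .194), squirt
def pz(x,y): return 180+(x+.5)/5-.5,140+(y+.5)/5-.5
for n,x,y,z in(("cap",603,284,.220),("squirt",388,225,.2),("screw",178,157,.194)): print(n,onz(T,*pz(x,y),z))
for n,x,y,z in(("cap top scene",283,207,.220),): print(n,onz(S,140+(x+.5)/4-.5,140+(y+.5)/4-.5,z))
```

```text
[[147, 150, 149], [160, 164, 161], [163, 166, 163], [165, 167, 164], [167, 167, 164], [138, 138, 135], [100, 100, 96], [113, 113, 108], [119, 118, 114], [119, 118, 113], [118, 118, 113], [119, 119, 114], [118, 118, 113], [119, 118, 113], [118, 117, 113], [119, 118, 113], [119, 118, 113], [119, 118, 113], [118, 118, 113], [118, 118, 113], [118, 118, 113], [117, 117, 113], [118, 118, 112], [118, 118, 113], [110, 110, 106], [115, 116, 113], [124, 126, 124], [123, 126, 123], [122, 125, 123], [128, 131, 129], [131, 134, 132], [132, 134, 132], [148, 148, 146], [156, 157, 154], [135, 137, 134], [106, 104, 102], [102, 98, 96], [107, 102, 100], [107, 102, 100], [107, 103, 101]]
[[158, 152, 152], [160, 154, 154], [161, 154, 155], [155, 150, 149], [158, 152, 153], [158, 153, 153], [140, 136, 135], [115, 115, 113], [117, 117, 115], [116, 115, 113], [117, 116, 114], [117, 116, 114], [117, 116, 114], [97, 96, 94], [119, 118, 116], [72, 72, 70], [69, 69, 68], [70, 70, 69], [69, 68, 67], [72, 72, 71], [132, 134, 134], [119, 121, 121], [140, 143, 143], [150, 153, 154], [151, 154, 155]]
cap [ 0.46234137 -0.21462395  0.22      ]
squirt [ 0.49758324 -0.09126017  0.2       ]
screw [0.5372761 0.0324138 0.194    ]
cap top scene [ 0.46516098 -0.21377152  0.22      ]
```

Run:
```python
from h import *
d=pickle.load(open("s0.pkl","rb"))
for n,c,lo,hi,box in(("top",(301,197),(108,108,104),(122,121,117),(275,170,330,225)),("scene",(210,190),(108,106,104),(125,124,122),(185,170,235,215))):
    s=d[n];x0,y0,x1,y1=box
    m=cv2.inRange(s["image"][y0:y1,x0:x1],lo,hi);m=cv2.morphologyEx(m,cv2.MORPH_OPEN,np.ones((3,3),np.uint8))
    k,l,st,ce=cv2.connectedComponentsWithStats(m)
    i=1+np.argmax(st[1:,4]);cs,_=cv2.findContours((l==i).astype(np.uint8),cv2.RETR_EXTERNAL,cv2.CHAIN_APPROX_NONE)
    e=cv2.fitEllipse(max(cs,key=len)); u,v=e[0][0]+x0,e[0][1]+y0
    print(n,st[i],ce[i]+[x0,y0],e,onz(s,u,v,.22), onz(s,*(ce[i]+[x0,y0]),.22))
    p=[onz(s,a+x0,b+y0,.22) for a,b in max(cs,key=len)[:,0]]
    p=np.array(p)[:,:2];cc,r=cv2.minEnclosingCircle(p.astype(np.float32));print("circ",cc,2*r)
    A=np.c_[2*p,np.ones(len(p))];q=np.linalg.lstsq(A,(p**2).sum(1),rcond=None)[0];print("fit",q[:2],2*np.sqrt(q[2]+q[0]**2+q[1]**2))
# triangulate ellipse centres
# bottle top edge orientation in top view (white mask)
s=d["top"];m=cv2.inRange(s["image"][140:230,190:330],(150,150,148),(255,255,255))
m=cv2.morphologyEx(m,cv2.MORPH_OPEN,np.ones((3,3),np.uint8));cs,_=cv2.findContours(m,cv2.RETR_EXTERNAL,cv2.CHAIN_APPROX_NONE)
for c in cs:
    if cv2.contourArea(c)>200:print(cv2.minAreaRect(c))
```

```text
top [ 17  17  19  18 275] [300.88       195.71636364] ((25.86129379272461, 25.715816497802734), (17.0421142578125, 18.667879104614258), 109.46134948730469) [ 0.4643236  -0.21651391  0.22      ] [ 0.46432257 -0.21656733  0.22      ]
circ (0.46497076749801636, -0.21687570214271545) 0.05545287951827049
fit [ 0.46438003 -0.21653805] 0.0509221400542734
scene [ 14  14  23  15 285] [209.92280702 190.61754386] ((24.883522033691406, 20.59126091003418), (13.90776252746582, 24.259859085083008), 86.11711120605469) [ 0.46282224 -0.21215873  0.22      ] [ 0.46294284 -0.21218968  0.22      ]
circ (0.4621012806892395, -0.21103017032146454) 0.05277686566114426
fit [ 0.4625266  -0.21163147] 0.0467928505433427
((108.30000305175781, 58.599998474121094), (38.263553619384766, 28.776723861694336), 18.43494987487793)
((67.0, 45.499996185302734), (37.63109588623047, 29.4091796875), 18.43494987487793)
((26.1549129486084, 32.75944519042969), (37.4908561706543, 29.460683822631836), 17.52556800842285)
```

```bash
cat >> h.py <<'E'
from scipy.spatial.transform import Rotation as Ro
def Rt(o): return Ro.from_euler("xyz",o["orientation"],degrees=True).as_matrix()
def go(o,T,psi=None):
    """mm in tool axes to world T; az-angle needed"""
    R=Rt(o);print("clock",o["clock"],"pos",o["tool_pos"].round(4),"F",o["force"].round(1),"M",o["moment"].round(2),"open",round(o["opening"],4),"q",o["joint_pos"].round(1))
    print("x",R[:,0].round(3),"psi jaw z",np.degrees(np.arctan2(R[1,2],R[0,2])).round(2))
    print("tool mm to target",(1000*R.T@(np.array(T)-o["tool_pos"])).round(1))
E
python3 - <<'E'
from h import *
from plant import ctrl
o=ctrl.get_obs();go(o,[.464,-.2145,.30]);print(Rt(o).round(3))
E
```

```text
clock 0.1 pos [0.2121 0.6404 0.2507] F [-0.6 -0.1 -0. ] M [0.   0.02 0.02] open 0.0874 q [ 88.2  20.6   0.6  -0.  -70.1 -16.5]
x [-0.    -0.001 -1.   ] psi jaw z -108.33
tool mm to target [-48.1 508.  732.4]
[[-0.     0.949 -0.314]
 [-0.001 -0.314 -0.949]
 [-1.     0.     0.002]]
```

Call:
send_rows(
  deltas=[
    {"dx":-50},
    {"dx":-50},
    {"ax":2},
    {"ax":2},
    {"ax":2},
    {"ax":2},
    {"ax":2},
    {"ax":2},
    {"ax":2},
    {"ax":2},
    {"ax":2},
    {"ax":2},
  ],
)

```text
validation failed for argument at $.de...
```

Call:
send_rows(
  deltas=[
    {"ax":2},
    {},
    {"fingers":1},
  ],
)

```text
validation failed for argument at $.de...
```

Run:
```python
from h import *
from plant import ctrl
o=ctrl.get_obs();
for T in([.42,.35,.35],[.5,0,.35],[.464,-.2145,.35]): go(o,T)
print(Rt(o).round(3))
```

```text
clock 0.1 pos [0.2121 0.6404 0.2507] F [-0.6 -0.1 -0. ] M [0.   0.02 0.02] open 0.0874 q [ 88.2  20.6   0.6  -0.  -70.1 -16.5]
x [-0.    -0.001 -1.   ] psi jaw z -108.33
tool mm to target [-98.9 288.7 210.4]
clock 0.1 pos [0.2121 0.6404 0.2507] F [-0.6 -0.1 -0. ] M [0.   0.02 0.02] open 0.0874 q [ 88.2  20.6   0.6  -0.  -70.1 -16.5]
x [-0.    -0.001 -1.   ] psi jaw z -108.33
tool mm to target [-98.5 474.7 517.5]
clock 0.1 pos [0.2121 0.6404 0.2507] F [-0.6 -0.1 -0. ] M [0.   0.02 0.02] open 0.0874 q [ 88.2  20.6   0.6  -0.  -70.1 -16.5]
x [-0.    -0.001 -1.   ] psi jaw z -108.33
tool mm to target [-98.1 508.  732.5]
[[-0.     0.949 -0.314]
 [-0.001 -0.314 -0.949]
 [-1.     0.     0.002]]
```

Validation probably wants every field in each row, so I'll send full rows.

Call:
send_rows(
  deltas=[
    {"dx":-50,"dy":0,"dz":0,"ax":0,"ay":0,"az":0,"fingers":1},
    {"dx":-50,"dy":0,"dz":0,"ax":0,"ay":0,"az":0,"fingers":1},
  ],
)

```text
clock: 0.35
tool_pos: [0.2122, 0.6403, 0.3518]
orientation: [15.2, 89.9, -93.2]
force: [0.1, 0.5, 0.7]
opening: 0.0875
```

Call:
send_rows(
  deltas=[
    {"dx":0,"dy":0,"dz":0,"ax":2,"ay":0,"az":0,"fingers":1},
    {"dx":0,"dy":0,"dz":0,"ax":2,"ay":0,"az":0,"fingers":1},
    {"dx":0,"dy":0,"dz":0,"ax":2,"ay":0,"az":0,"fingers":1},
    {"dx":0,"dy":0,"dz":0,"ax":2,"ay":0,"az":0,"fingers":1},
    {"dx":0,"dy":0,"dz":0,"ax":2,"ay":0,"az":0,"fingers":1},
    {"dx":0,"dy":0,"dz":0,"ax":2,"ay":0,"az":0,"fingers":1},
    {"dx":0,"dy":0,"dz":0,"ax":2,"ay":0,"az":0,"fingers":1},
    {"dx":0,"dy":0,"dz":0,"ax":2,"ay":0,"az":0,"fingers":1},
    {"dx":0,"dy":0,"dz":0,"ax":2,"ay":0,"az":0,"fingers":1},
    {"dx":0,"dy":0,"dz":0,"ax":2,"ay":0,"az":0,"fingers":1},
    {"dx":0,"dy":0,"dz":0,"ax":2,"ay":0,"az":0,"fingers":1},
    {"dx":0,"dy":0,"dz":0,"ax":0,"ay":0,"az":0,"fingers":1},
  ],
)

```text
clock: 1.85
tool_pos: [0.2122, 0.6406, 0.3511]
orientation: [114.8, 90.0, -103.5]
force: [0.4, -0.4, -0.9]
opening: 0.0877
```

Run:
```python
from h import *
from plant import ctrl
o=ctrl.get_obs();
for T in([.42,.35,.35],[.5,0,.35],[.464,-.2145,.35]): go(o,T)
print(Rt(o).round(3))
```

```text
clock 1.85 pos [0.2122 0.6406 0.3511] F [ 0.4 -0.4 -0.9] M [ 0.07 -0.1  -0.05] open 0.0877 q [  88.2   18.3   10.1   -0.   -81.9 -126.4]
x [-0.    -0.001 -1.   ] psi jaw z 141.74
tool mm to target [   1.3   99.5 -343.2]
clock 1.85 pos [0.2122 0.6406 0.3511] F [ 0.4 -0.4 -0.9] M [ 0.07 -0.1  -0.05] open 0.0877 q [  88.2   18.3   10.1   -0.   -81.9 -126.4]
x [-0.    -0.001 -1.   ] psi jaw z 141.74
tool mm to target [   1.5  324.8 -622.7]
clock 1.85 pos [0.2122 0.6406 0.3511] F [ 0.4 -0.4 -0.9] M [ 0.07 -0.1  -0.05] open 0.0877 q [  88.2   18.3   10.1   -0.   -81.9 -126.4]
x [-0.    -0.001 -1.   ] psi jaw z 141.74
tool mm to target [   1.7  515.5 -727.3]
[[-0.    -0.619 -0.785]
 [-0.001 -0.785  0.619]
 [-1.     0.001 -0.   ]]
```

Call:
send_rows(
  deltas=[
    {"dx":0,"dy":12.5,"dz":-43,"ax":0,"ay":0,"az":0,"fingers":1},
    {"dx":0,"dy":12.5,"dz":-43,"ax":0,"ay":0,"az":0,"fingers":1},
    {"dx":0,"dy":12.5,"dz":-43,"ax":0,"ay":0,"az":0,"fingers":1},
    {"dx":0,"dy":12.5,"dz":-43,"ax":0,"ay":0,"az":0,"fingers":1},
    {"dx":0,"dy":12.5,"dz":-43,"ax":0,"ay":0,"az":0,"fingers":1},
    {"dx":0,"dy":12.5,"dz":-43,"ax":0,"ay":0,"az":0,"fingers":1},
    {"dx":0,"dy":12.5,"dz":-43,"ax":0,"ay":0,"az":0,"fingers":1},
    {"dx":0,"dy":12.5,"dz":-43,"ax":0,"ay":0,"az":0,"fingers":1},
  ],
)

```text
clock: 2.85
tool_pos: [0.4207, 0.3476, 0.3516]
orientation: [-63.0, 90.0, 79.0]
force: [0.9, -0.7, -0.8]
opening: 0.0879
```

Call:
send_rows(
  deltas=[
    {"dx":0,"dy":28,"dz":-35,"ax":0,"ay":0,"az":0,"fingers":1},
    {"dx":0,"dy":28,"dz":-35,"ax":0,"ay":0,"az":0,"fingers":1},
    {"dx":0,"dy":28,"dz":-35,"ax":0,"ay":0,"az":0,"fingers":1},
    {"dx":0,"dy":28,"dz":-35,"ax":0,"ay":0,"az":0,"fingers":1},
    {"dx":0,"dy":28,"dz":-35,"ax":0,"ay":0,"az":0,"fingers":1},
    {"dx":0,"dy":28,"dz":-35,"ax":0,"ay":0,"az":0,"fingers":1},
    {"dx":0,"dy":28,"dz":-35,"ax":0,"ay":0,"az":0,"fingers":1},
    {"dx":0,"dy":28,"dz":-35,"ax":0,"ay":0,"az":0,"fingers":1},
  ],
)

```text
clock: 3.85
tool_pos: [0.5008, -0.0018, 0.3517]
orientation: [-100.0, 90.0, 42.0]
force: [1.2, 0.2, 0.4]
opening: 0.0876
```

Run:
```python
from h import *
from plant import ctrl
o=ctrl.get_obs();
for T in([.464,-.2145,.35],): go(o,T)
```

```text
clock 3.85 pos [ 0.5008 -0.0018  0.3517] F [1.2 0.2 0.4] M [ 0.14 -0.2  -0.02] open 0.0876 q [ 22.3   0.8 -11.1  -0.  -78.1 -60.3]
x [ 0.  0. -1.] psi jaw z 141.97
tool mm to target [   1.6  190.2 -102. ]
```

Call:
send_rows(
  deltas=[
    {"dx":0,"dy":38,"dz":-20.4,"ax":0,"ay":0,"az":0,"fingers":1},
    {"dx":0,"dy":38,"dz":-20.4,"ax":0,"ay":0,"az":0,"fingers":1},
    {"dx":0,"dy":38,"dz":-20.4,"ax":0,"ay":0,"az":0,"fingers":1},
    {"dx":0,"dy":38,"dz":-20.4,"ax":0,"ay":0,"az":0,"fingers":1},
    {"dx":0,"dy":38,"dz":-20.4,"ax":0,"ay":0,"az":0,"fingers":1},
    {"dx":25,"dy":0,"dz":0,"ax":0,"ay":0,"az":0,"fingers":1},
    {"dx":25,"dy":0,"dz":0,"ax":0,"ay":0,"az":0,"fingers":1},
    {"dx":20,"dy":0,"dz":0,"ax":0,"ay":0,"az":0,"fingers":1},
    {"dx":0,"dy":0,"dz":0,"ax":0,"ay":0,"az":0,"fingers":1},
  ],
)

```text
clock: 4.97
tool_pos: [0.4621, -0.2126, 0.2802]
orientation: [29.3, 89.8, 171.1]
force: [-0.1, 0.2, 0.8]
opening: 0.0875
```

Run:
```python
from h import *
from plant import ctrl
o=ctrl.get_obs();go(o,[.464,-.2145,.212])
d={}
for n in("scene","top"):
    s=ctrl.snapshot(n);d[n]=s
a=d["top"]["image"][130:250,220:380];b=d["scene"]["image"][120:270,110:310]
cv2.imwrite("pics/y1.png",cv2.resize(a,None,fx=5,fy=5,interpolation=cv2.INTER_CUBIC))
cv2.imwrite("pics/y2.png",cv2.resize(b,None,fx=4,fy=4,interpolation=cv2.INTER_CUBIC))
```

```text
clock 4.975 pos [ 0.4621 -0.2126  0.2802] F [-0.1  0.2  0.8] M [ 0.04 -0.09 -0.01] open 0.0875 q [ -2.6   3.7 -17.2  -0.  -69.2 -35.6]
x [-0.003  0.    -1.   ] psi jaw z 141.86
tool mm to target [68.2  0.2 -2.8]
```

View pics/y2.png

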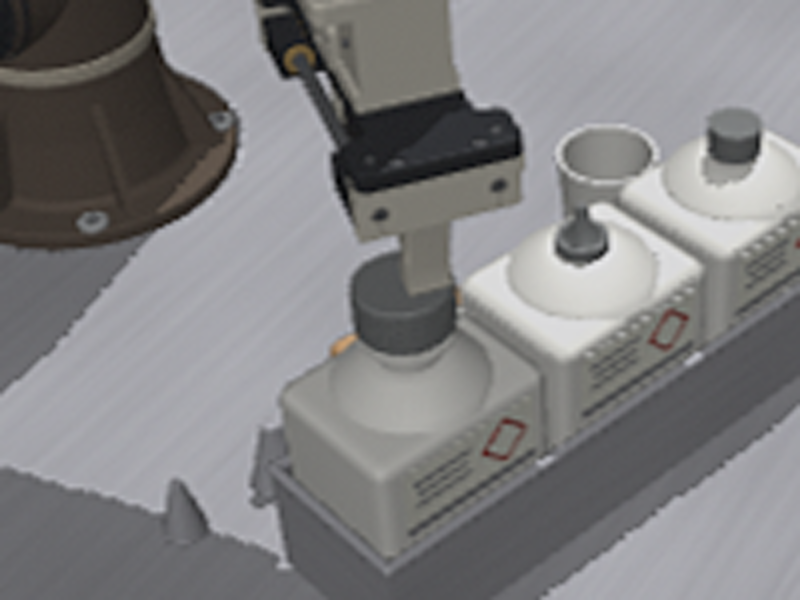

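View pics/y1.png

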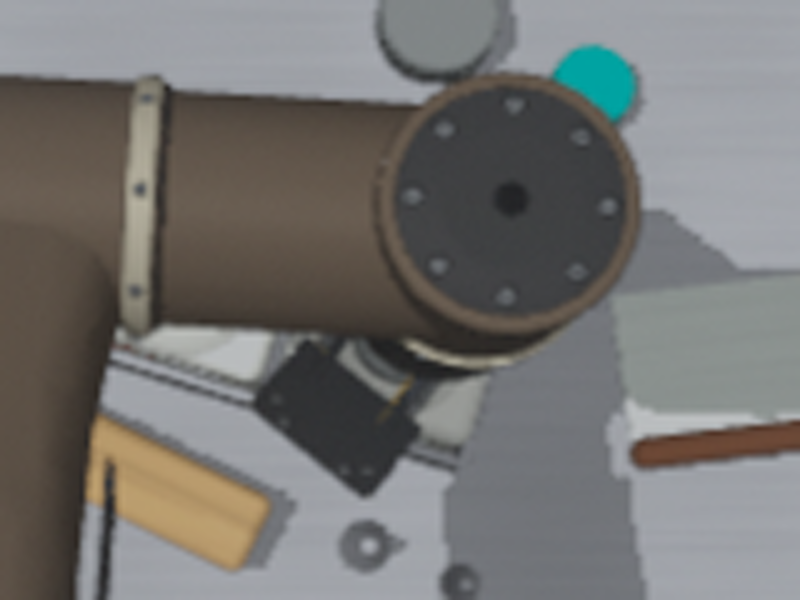

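Run:
```python
from h import *
from plant import ctrl
d=pickle.load(open("s0.pkl","rb"));s=d["scene"]
o=ctrl.get_obs();R=Rt(o);p=o["tool_pos"]
f=lambda q:(np.array(proj(s,q))-[110,120])*4
for k in(-.044,-.054,.044): print(k,f(p+R[:,0]*.025+R[:,2]*k), f(p+R[:,0]*.0+R[:,2]*k))
print(f([.464,-.2145,.22]),f([.464,-.2145,.192]))
```

```text
-0.044 [420.73625642 278.95014003] [417.10651247 239.43633616]
-0.054 [427.11443365 291.08730507] [423.57810207 251.4749107 ]
0.044 [368.83658455 180.18918374] [364.5238574  141.62107717]
[398.88131427 285.59309192] [402.98677827 325.49353745]
```

Call:
send_rows(
  deltas=[
    {"dx":0,"dy":-1,"dz":-3,"ax":0,"ay":0,"az":0,"fingers":1},
    {"dx":20,"dy":0,"dz":0,"ax":0,"ay":0,"az":0,"fingers":1},
    {"dx":20,"dy":0,"dz":0,"ax":0,"ay":0,"az":0,"fingers":1},
    {"dx":15,"dy":0,"dz":0,"ax":0,"ay":0,"az":0,"fingers":1},
    {"dx":13,"dy":0,"dz":0,"ax":0,"ay":0,"az":0,"fingers":1},
    {"dx":0,"dy":0,"dz":0,"ax":0,"ay":0,"az":0,"fingers":1},
    {"dx":0,"dy":0,"dz":0,"ax":0,"ay":0,"az":0,"fingers":1},
  ],
)

```text
clock: 5.95
tool_pos: [0.4664, -0.2139, 0.2141]
orientation: [-165.4, 90.0, -23.7]
force: [-0.8, -0.0, -0.6]
opening: 0.0876
```

Run:
```python
from h import *
from plant import ctrl
o=ctrl.get_obs();go(o,[.465,-.2138,.212])
s=ctrl.snapshot("scene")
b=s["image"][120:270,110:310]
cv2.imwrite("pics/x2.png",cv2.resize(b,None,fx=4,fy=4,interpolation=cv2.INTER_CUBIC))
```

```text
clock 5.95 pos [ 0.4664 -0.2139  0.2141] F [-0.8 -0.  -0.6] M [ 0.09 -0.18  0.01] open 0.0876 q [ -2.7   6.9 -22.7   0.  -60.4 -35.6]
x [ 0.001 -0.    -1.   ] psi jaw z 141.69
tool mm to target [2.1 0.8 1.2]
```

View pics/x2.png

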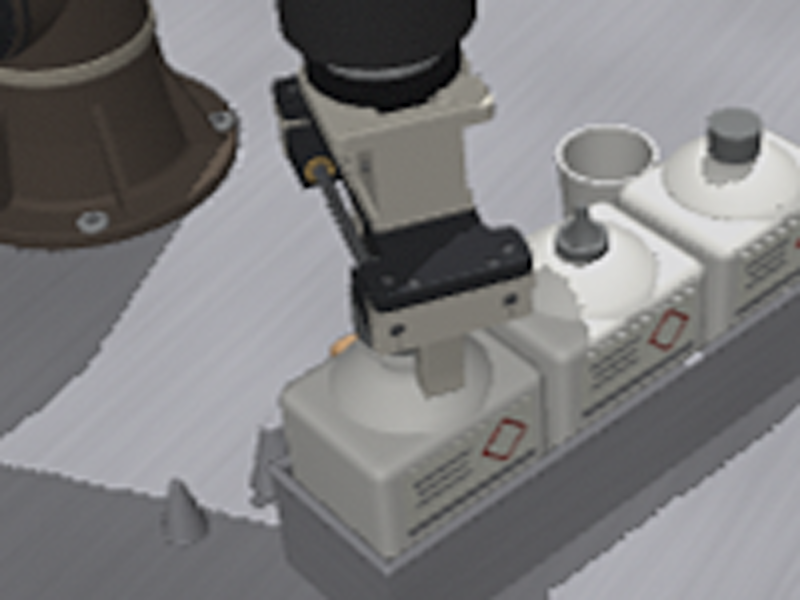

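The fingers straddle the cap, with the near finger at (443,365) in the zoom, and the reading shows no contact. I'll close now.

Call:
send_rows(
  deltas=[
    {"dx":2,"dy":0.8,"dz":1,"ax":0,"ay":0,"az":0,"fingers":1},
    {"dx":0,"dy":0,"dz":0,"ax":0,"ay":0,"az":0,"fingers":0},
    {"dx":0,"dy":0,"dz":0,"ax":0,"ay":0,"az":0,"fingers":0},
    {"dx":0,"dy":0,"dz":0,"ax":0,"ay":0,"az":0,"fingers":0},
    {"dx":0,"dy":0,"dz":0,"ax":0,"ay":0,"az":0,"fingers":0},
    {"dx":0,"dy":0,"dz":0,"ax":0,"ay":0,"az":0,"fingers":0},
    {"dx":0,"dy":0,"dz":0,"ax":0,"ay":0,"az":0,"fingers":0},
    {"dx":0,"dy":0,"dz":0,"ax":0,"ay":0,"az":0,"fingers":0},
  ],
)

```text
clock: 7.0
tool_pos: [0.4647, -0.2137, 0.2116]
orientation: [-17.7, 90.0, 123.9]
force: [-1.4, 0.9, 2.0]
opening: 0.0554
```

Run:
```python
from h import *
from plant import ctrl
o=ctrl.get_obs();go(o,[.465,-.2138,.212])
```

```text
clock 7.0 pos [ 0.4647 -0.2137  0.2116] F [-1.4  0.9  2. ] M [ 0.42  0.2  -0.08] open 0.0554 q [ -2.7   6.9 -23.   -0.  -60.1 -35.6]
x [-0.  0. -1.] psi jaw z 141.68
tool mm to target [-0.4 -0.1 -0.3]
```

Gripped at 55.4 mm with small side forces. Next, press down gently.

Call:
send_rows(
  deltas=[
    {"dx":0,"dy":0,"dz":0,"ax":0,"ay":0,"az":0,"fingers":0},
    {"dx":1.5,"dy":0,"dz":0,"ax":0,"ay":0,"az":0,"fingers":0},
    {"dx":1.5,"dy":0,"dz":0,"ax":0,"ay":0,"az":0,"fingers":0},
    {"dx":1.5,"dy":0,"dz":0,"ax":0,"ay":0,"az":0,"fingers":0},
    {"dx":1,"dy":0,"dz":0,"ax":0,"ay":0,"az":0,"fingers":0},
    {"dx":0,"dy":0,"dz":0,"ax":0,"ay":0,"az":0,"fingers":0},
    {"dx":0,"dy":0,"dz":0,"ax":0,"ay":0,"az":0,"fingers":0},
  ],
)

```text
clock: 7.88
tool_pos: [0.4651, -0.2139, 0.2073]
orientation: [-167.3, 89.9, -25.6]
force: [-3.4, 2.6, 10.0]
opening: 0.0556
```

Run:
```python
from h import *
from plant import ctrl
o=ctrl.get_obs();go(o,[.465,-.2138,.212])
s=ctrl.snapshot("scene")
b=s["image"][120:270,110:310]
cv2.imwrite("pics/w2.png",cv2.resize(b,None,fx=4,fy=4,interpolation=cv2.INTER_CUBIC))
```

```text
clock 7.875 pos [ 0.4651 -0.2139  0.2073] F [-3.4  2.6 10. ] M [ 1.35  1.24 -0.  ] open 0.0556 q [ -2.7   7.1 -23.4   0.  -59.4 -35.6]
x [ 0.001 -0.001 -1.   ] psi jaw z 141.7
tool mm to target [-4.7 -0.   0.1]
```

View pics/w2.png

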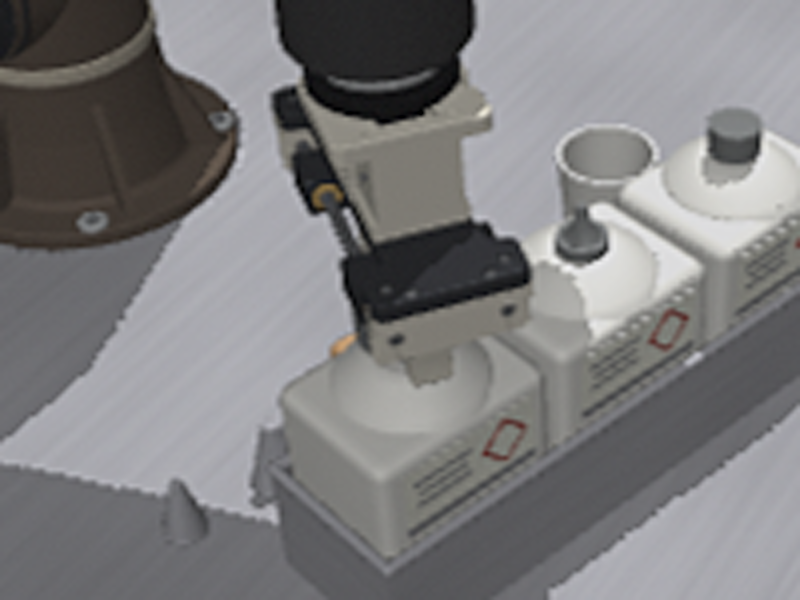

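Call:
send_rows(
  deltas=[
    {"dx":1.2,"dy":0,"dz":0,"ax":0,"ay":0,"az":0,"fingers":0},
    {"dx":0,"dy":0,"dz":0,"ax":0,"ay":0,"az":0,"fingers":0},
    {"dx":0,"dy":0,"dz":0,"ax":0,"ay":0,"az":0,"fingers":0},
  ],
)

```text
clock: 8.3
tool_pos: [0.4652, -0.2139, 0.2063]
orientation: [-167.3, 89.9, -25.6]
force: [-4.0, 4.4, 11.3]
opening: 0.0558
```

Run:
```python
from h import *
from plant import ctrl
o=ctrl.get_obs();go(o,[.465,-.2138,.212])
```

```text
clock 8.3 pos [ 0.4652 -0.2139  0.2063] F [-4.   4.4 11.3] M [ 1.37  1.36 -0.03] open 0.0558 q [ -2.7   7.2 -23.5   0.  -59.2 -35.6]
x [ 0.001 -0.001 -1.   ] psi jaw z 141.71
tool mm to target [-5.7 -0.   0.2]
```

Call:
send_rows(
  deltas=[
    {"dx":0.5,"dy":0,"dz":0,"ax":-0.6,"ay":0,"az":0,"fingers":0},
    {"dx":0,"dy":0,"dz":0,"ax":-0.8,"ay":0,"az":0,"fingers":0},
    {"dx":0,"dy":0,"dz":0,"ax":-0.8,"ay":0,"az":0,"fingers":0},
    {"dx":0,"dy":0,"dz":0,"ax":-0.8,"ay":0,"az":0,"fingers":0},
  ],
)

```text
clock: 8.8
tool_pos: [0.4657, -0.214, 0.206]
orientation: [-175.4, 89.8, -18.6]
force: [-1.5, 4.5, 11.9]
opening: 0.0559
```

Run:
```python
from h import *
from plant import ctrl
o=ctrl.get_obs();go(o,[.465,-.2138,.212])
```

```text
clock 8.8 pos [ 0.4657 -0.214   0.206 ] F [-1.5  4.5 11.9] M [ 1.42  0.82 -0.17] open 0.0559 q [ -2.7   7.2 -23.5   0.1 -59.1 -20.5]
x [ 0.003 -0.001 -1.   ] psi jaw z 156.84
tool mm to target [-6.   0.1  0.7]
```

Call:
send_rows(
  deltas=[
    {"dx":0,"dy":0,"dz":0,"ax":-1,"ay":0,"az":0,"fingers":0},
    {"dx":0,"dy":0,"dz":0,"ax":-1,"ay":0,"az":0,"fingers":0},
    {"dx":0,"dy":0,"dz":0,"ax":-1,"ay":0,"az":0,"fingers":0},
    {"dx":0,"dy":0,"dz":0,"ax":-1,"ay":0,"az":0,"fingers":0},
    {"dx":0,"dy":0,"dz":0,"ax":-1,"ay":0,"az":0,"fingers":0},
  ],
)

```text
clock: 9.43
tool_pos: [0.4655, -0.2139, 0.2059]
orientation: [159.3, 89.9, -18.8]
force: [-2.9, 4.3, 12.6]
opening: 0.0557
```

Run:
```python
from h import *
from plant import ctrl
o=ctrl.get_obs();go(o,[.465,-.2138,.212])
```

```text
clock 9.425 pos [ 0.4655 -0.2139  0.2059] F [-2.9  4.3 12.6] M [ 1.47  1.21 -0.12] open 0.0557 q [ -2.7   7.2 -23.5   0.  -59.2   4.5]
x [ 0.002 -0.001 -1.   ] psi jaw z -178.13
tool mm to target [-6.1 -0.1  0.5]
```

Call:
send_rows(
  deltas=[
    {"dx":0,"dy":0,"dz":0,"ax":-1,"ay":0,"az":0,"fingers":0},
    {"dx":0,"dy":0,"dz":0,"ax":-1,"ay":0,"az":0,"fingers":0},
    {"dx":0,"dy":0,"dz":0,"ax":-1,"ay":0,"az":0,"fingers":0},
    {"dx":0,"dy":0,"dz":0,"ax":-1,"ay":0,"az":0,"fingers":0},
    {"dx":0,"dy":0,"dz":0,"ax":0,"ay":0,"az":0,"fingers":0},
    {"dx":0,"dy":0,"dz":0,"ax":0,"ay":0,"az":0,"fingers":0},
  ],
)

```text
clock: 10.18
tool_pos: [0.4653, -0.214, 0.2059]
orientation: [128.5, 89.9, -29.7]
force: [-4.1, 3.0, 12.5]
opening: 0.0558
```

Run:
```python
from h import *
from plant import ctrl
o=ctrl.get_obs();go(o,[.465,-.2138,.212])
s=ctrl.snapshot("scene")
b=s["image"][120:270,110:310]
cv2.imwrite("pics/v2.png",cv2.resize(b,None,fx=4,fy=4,interpolation=cv2.INTER_CUBIC))
```

```text
clock 10.175 pos [ 0.4653 -0.214   0.2059] F [-4.1  3.  12.5] M [1.08 1.42 0.15] open 0.0558 q [ -2.7   7.2 -23.5   0.1 -59.2  24.4]
x [ 0.002 -0.001 -1.   ] psi jaw z -158.27
tool mm to target [-6.1 -0.3  0.1]
```

View pics/v2.png

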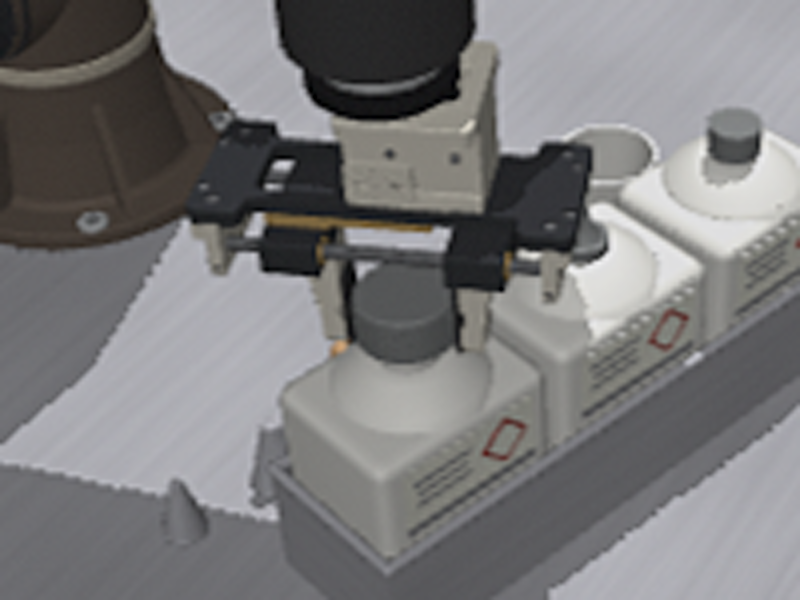

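Turned 60° while pressed, with a low moment. I'll lift slowly and check the force for any catch.

Call:
send_rows(
  deltas=[
    {"dx":-2,"dy":0,"dz":0,"ax":0,"ay":0,"az":0,"fingers":0},
    {"dx":-2,"dy":0,"dz":0,"ax":0,"ay":0,"az":0,"fingers":0},
    {"dx":-2,"dy":0,"dz":0,"ax":0,"ay":0,"az":0,"fingers":0},
    {"dx":-2,"dy":0,"dz":0,"ax":0,"ay":0,"az":0,"fingers":0},
    {"dx":-2,"dy":0,"dz":0,"ax":0,"ay":0,"az":0,"fingers":0},
    {"dx":0,"dy":0,"dz":0,"ax":0,"ay":0,"az":0,"fingers":0},
  ],
)

```text
clock: 10.98
tool_pos: [0.4649, -0.2138, 0.2144]
orientation: [137.8, 90.0, -20.5]
force: [0.2, -1.2, 1.9]
opening: 0.056
```

Run:
```python
from h import *
from plant import ctrl
o=ctrl.get_obs();go(o,[.465,-.2138,.285])
```

```text
clock 10.975 pos [ 0.4649 -0.2138  0.2144] F [ 0.2 -1.2  1.9] M [ 0.01 -0.15 -0.02] open 0.056 q [ -2.7   6.8 -22.8   0.  -60.4  24.4]
x [ 0. -0. -1.] psi jaw z -158.32
tool mm to target [-70.6   0.   -0.1]
```

Call:
send_rows(
  deltas=[
    {"dx":-3,"dy":0,"dz":0,"ax":0,"ay":0,"az":0,"fingers":0},
    {"dx":-4,"dy":0,"dz":0,"ax":0,"ay":0,"az":0,"fingers":0},
    {"dx":-4,"dy":0,"dz":0,"ax":0,"ay":0,"az":0,"fingers":0},
  ],
)

```text
clock: 11.35
tool_pos: [0.4646, -0.2137, 0.2255]
orientation: [-40.6, 90.0, 161.0]
force: [-0.4, 0.2, -0.3]
opening: 0.0559
```

Run:
```python
from h import *
from plant import ctrl
o=ctrl.get_obs();go(o,[.465,-.2138,.285])
```

```text
clock 11.35 pos [ 0.4646 -0.2137  0.2255] F [-0.4  0.2 -0.3] M [ 0.06 -0.07 -0.02] open 0.0559 q [ -2.7   6.2 -21.9  -0.  -61.9  24.4]
x [-0.  0. -1.] psi jaw z -158.32
tool mm to target [-59.5   0.2  -0.3]
```

The force is near zero and the opening is unchanged, so the cap is free. Lift the rest of the way.

Call:
send_rows(
  deltas=[
    {"dx":-8,"dy":0,"dz":0,"ax":0,"ay":0,"az":0,"fingers":0},
    {"dx":-10,"dy":0,"dz":0,"ax":0,"ay":0,"az":0,"fingers":0},
    {"dx":-10,"dy":0,"dz":0,"ax":0,"ay":0,"az":0,"fingers":0},
    {"dx":-10,"dy":0,"dz":0,"ax":0,"ay":0,"az":0,"fingers":0},
    {"dx":-10,"dy":0,"dz":0,"ax":0,"ay":0,"az":0,"fingers":0},
    {"dx":-8,"dy":0,"dz":0,"ax":0,"ay":0,"az":0,"fingers":0},
    {"dx":-4,"dy":0,"dz":0,"ax":0,"ay":0,"az":0,"fingers":0},
    {"dx":0,"dy":0,"dz":0,"ax":0,"ay":0,"az":0,"fingers":0},
    {"dx":0,"dy":0,"dz":0,"ax":0,"ay":0,"az":0,"fingers":0},
    {"dx":0,"dy":0,"dz":0,"ax":0,"ay":0,"az":0,"fingers":0},
    {"dx":0,"dy":0,"dz":0,"ax":0,"ay":0,"az":0,"fingers":0},
  ],
)

```text
clock: 12.72
tool_pos: [0.4647, -0.2138, 0.2851]
orientation: [-23.7, 90.0, 177.9]
force: [-0.2, 0.1, -1.0]
opening: 0.0561
```

Run:
```python
from h import *
from plant import ctrl
o=ctrl.get_obs();go(o,[.465,-.2138,.285])
s=ctrl.snapshot("scene")
p=o["tool_pos"];f=lambda q:((np.array(proj(s,q))-[110,90])*4).round()
print("cap top",f(p+[0,0,.008]),"cap under",f(p+[0,0,-.02]),"rim",f([.4645,-.2138,.206]))
b=s["image"][90:240,110:310]
cv2.imwrite("pics/u2.png",cv2.resize(b,None,fx=4,fy=4,interpolation=cv2.INTER_CUBIC))
```

```text
clock 12.725 pos [ 0.4647 -0.2138  0.2851] F [-0.2  0.1 -1. ] M [ 0.1  -0.02 -0.02] open 0.0561 q [ -2.7   3.8 -16.5   0.  -69.7  24.4]
x [-0.  0. -1.] psi jaw z -158.32
tool mm to target [ 0.1  0.2 -0.3]
cap top [389. 293.] cap under [394. 337.] rim [402. 425.]
```

View pics/u2.png

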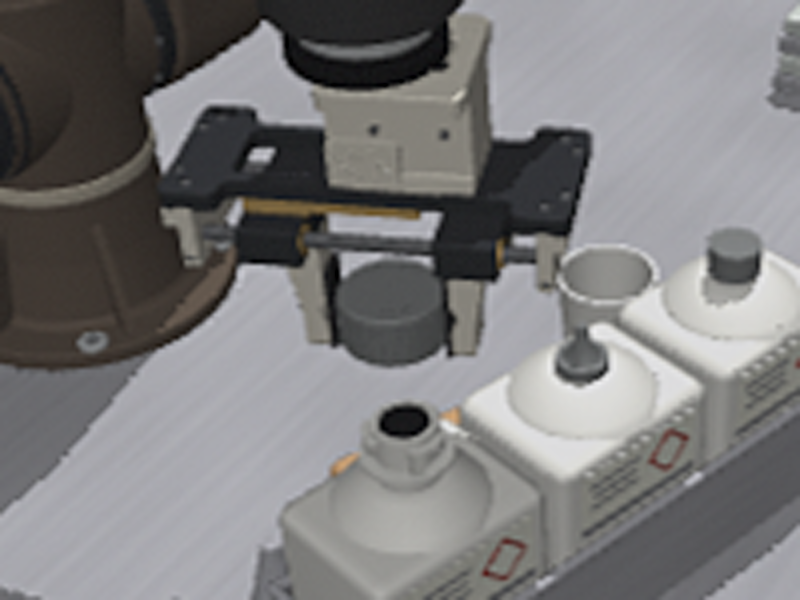

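The picture shows the cap held level between the fingers at about (390,310). The open mouth is at (404,421) against a predicted (402,425), and the bottle is still in its pocket. Handing in.

Run:
```python
from plant import ctrl
print(abs(ctrl.get_obs()["qvel"]).max()); print(ctrl.close_job())
```

```text
0.12363199919151135
the job is handed in; nothing more can be done
None
```

I opened the descaler and handed the job in with the cap still gripped, held level about 6 cm above the open mouth. The simulator gave no verdict, so whether it passed is not confirmed.

- **Press and twist:** I gripped the cap and pressed it down about 5.5 mm, where the force of about 12 N matched the spring. I turned the gripper 60° anticlockwise while holding it down, and the cap came free without catching.
- **Final pose:** At about 12.7 s the tool was at (0.465, -0.214, 0.285), pointing straight down and at rest. The jaw opening was 56 mm, the cap's width, and the force on the tool was about 1 N.
- **Last picture:** The cap is level over the open neck and the bottle stands upright in its pocket. The mouth appears within about 1 pixel (2–3 mm) of where I predicted. The squirt bottle, the screw-top bottle and the beaker looked unmoved. I took no last picture of the nozzles, scraper or brush, but saw no sign of contact.

Two checks were imperfect:
- **Camera disagreement:** The two cameras disagreed by about 4 mm on the cap's sideways position. I took a point between them, and the side forces stayed below about 6 N.
- **Cap angle:** I inferred the cap's turn from the gripper's turn, the low moment and the free lift; I did not measure it directly.

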